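# Set up the heating stack on a stirring hotplate

## Robot

A 6-joint arm with a two-finger parallel gripper is mounted at the origin on the work surface. World frame = base frame: x ahead of the robot, y to its left, z up, the work surface at z = 0. Lengths are in m, angles in rad, forces in N, time in s.
With the tool pointing down it reaches from about 0.375 to 0.975 m from the base axis. Payload 3.8 kg.
Tool frame: the origin (TCP) lies at the very end of the fingers, on their centre line; the grasp point (between the pads) lies 19 mm behind it; z points along the fingers, y is the line along which they close (so a half turn about z gives the same grasp; the last joint's range is limited). The gripper opens to 85 mm and grips with 20 to 120 N. Pads are 22 mm wide; open, the fingers measure 114 mm over their backs; the gripper's body (76 mm by 85 mm) begins 54 mm behind the grasp point. The pads swing forward as they close: fully open they stand 13 mm farther back than shut.
Start: joints at [-1.179, 0.264, 1.604, -0, 1.274, -0.037], TCP at [0.281, -0.614, 0.231] pointing down, gripper open.
Joint ranges: [-2.63, 2.63], [-0.94, 2.18], [0.31, 2.57], [-1.31, 4.45], [0, 2.66], [-2.55, 2.55]. Speed limits (rad/s): [2.57, 2.57, 3.14, 3.14, 3.14, 3.14].

## Interface

Orientations are given as a rotation vector (axis times angle).
In Python, from workcell import read_state, read_camera, calibration, finish_job gives the robot as it stands.
- The arm moves only by the tool step_arm, never from a script. Its argument "commands" is a list of rows, each an object of numbers: "fingers": the gripper's target within -1 to 1 (shut at 1, half-way at 0, fully open at -1); "dx", "dy", "dz": the shift along the tool's x, y, z in m; "roll": the turn about the tool's z in degrees. In form: [{"fingers": .., "dx": .., "dy": .., "dz": .., "roll": ..}, ...]. A call has 1 to 8 rows; each row is the pose to reach, as a shift and turn from the pose commanded when the call began, along the tool's axes at that moment; what a row does not reach only later rows make up. A row lasts 1/8 s, in which the tool goes at most 62.5 mm and 10.7 degrees, less where a joint would pass 70% of its speed; a pose out of reach is approached as far as the arm can. A call with a gripper value outside its range is refused whole. The fingers move at their own pace and stop on an object; "squeeze" is the grip in N (left out, the last holds). Time passes only in rows, so rows that repeat a pose let the fingers close. It gives the time, the measured TCP pose, the force, the opening and the grip force at its end, in the units of the state.
- read_state(): the state, without advancing time (a new reading comes with each control period).
- read_camera(name): name is "side" or "top" or "wrist"; returns (picture, depth): 400x640x3 uint8, blue, green, red; 400x640 float32, m along the optical axis (not along the pixel's ray), 0 where there is no reading.
- calibration(name): a dict with "intrinsics" (3x3 intrinsics, pixels), "world_to_cam" (4x4, takes a point from world to camera coordinates). Camera axes: x right, y up, looking along -z (the intrinsics and any distortion apply to the point x, -y, -z); pixel columns grow to the right and rows downward; lengths in m; the calibration is good to about 2 mm. A picture is of the moment at which its call begins: read the wrist's pose just before it. calibration takes no time and is no camera call; for the wrist camera it gives the pose at the moment of the call.
- finish_job(): hands the job in; it is judged then, once.
The state is a dict: "time": time; "q": joint angles; "joint_vel": joint speeds; "joint_torque": joint torques, N m; "tool_pos": TCP position; "tcp_rot": TCP orientation; "wrist_force": force on the tool from outside, world axes, zero at the start; "torque": the same for the moment, N m; "width": opening from 0.0 (shut) to 1.0 (fully open); "grip_force": force on a finger pad.
Only numpy, scipy, OpenCV 4.12 (cv2) and the standard library are available. Lean on these libraries where they do the work, as an engineer would, in place of code of your own. Each camera call takes 0.05 s, during which the arm holds its last target. There are 200 camera calls.

## Task

Build the heating stack on the hotplate from the bottom up, one piece at a time: set the square metal block in the middle of the round plate, hole upward; seat the wide-mouthed sleeve fully in the block's hole; stand the open amber vial in the sleeve, right down on the floor of the block's hole; and last close the vial with the black stopper. Leave the other sleeve, with the small hole, and the little capped jar where they are.

Things in the scene. Friction and masses are not known exactly. Their poses are not given: they have to be found in the camera images.
- hotplate: Stirring hotplate, fixed to the bench: white housing 190 x 140 mm with a control panel on its -x end and a flat round aluminium plate of 130 mm diameter, top at 80 mm. Origin on the bench right under the plate's centre, z up; x runs along the housing, from panel to back (housing from x = -115 to +75 mm).
- plate (a point): Centre of the hotplate's round plate, on its top surface, 80 mm above the bench.
- block: Square aluminium heating block, 68 x 68 mm, 40 mm high, 0.35 kg, loose, standing hole upward. A round hole of 50 mm diameter in the middle of its top, 32 mm deep (the floor of the hole is 8 mm above the underside), edge chamfered 1.5 mm. Origin at the centre of the underside, z up, x and y square to its sides.
- sleeve: Wide-mouthed steel sleeve, round, loose, 46 mm high, flange up: lower tube 42 mm outer diameter, 26 mm high; above it a flange of 62 mm diameter (z = 26 to 46 mm). Open right through: a 50 mm funnel mouth on top narrows to a 36 mm bore. Origin at the centre of the underside, z up. Seated, it hangs by its flange in the block, its underside 14 mm above the block's underside.
- narrow_sleeve: The other steel sleeve, same outside shape and size, but its flat top has a straight hole of only 16 mm diameter; too small for the vial. Stays where it is. Origin at the centre of the underside, z up.
- vial: Open amber glass vial, straight cylinder of 30 mm outer diameter, 100 mm high, standing mouth up, 70 g, wall 2.5 mm (mouth 25 mm wide). Origin at the centre of the underside, z up. It passes through the sleeve and stands on the floor of the block's hole; 48 mm of it then stand out above the sleeve.
- stopper: Black plastic stopper, 46 mm high, 30 g, standing on its plug: plug of 18 mm diameter, 12 mm high; above it a head of 31 mm diameter, 8 mm thick (z = 12 to 20 mm) that rests on the vial's rim; above that a round grip of 18 mm diameter, 26 mm high (z = 20 to 46 mm). Origin at the centre of the plug's underside, z up. It fits loosely.
- jar: Small jar with a white cap, 46 mm diameter, 50 mm high. Stays where it is. Origin at the centre of the underside.
Not all that is in view belongs to the job. There is more than one size of the stopper; the job needs the smaller. Leave any green look-alike of the vial alone.

How it is judged:
On the way, in this order (a step that is already met when the one before it is completed fails the run):
1. the block stands on the middle of the hotplate's plate (z of block in the frame of plate between -0.004 and 0.004 m and horizontal distance between block and plate below 0.015 m and angle between block's own z axis and vertical below 0.06 rad), for 0.2 s.
2. the wide-mouthed sleeve is seated in the block on the plate (all of step 1 and z of sleeve in the frame of block between 0.011 and 0.017 m and horizontal distance between sleeve and block below 0.008 m and angle between sleeve's own z axis and vertical below 0.08 rad), for 0.2 s.
3. the vial stands in the sleeve, on the floor of the block's hole (all of step 2 and z of vial in the frame of block between 0.005 and 0.011 m and horizontal distance between vial and sleeve below 0.008 m and angle between vial's own z axis and vertical below 0.1 rad), for 0.2 s.
4. the stopper is seated in the vial (all of step 3 and z of stopper in the frame of vial between 0.085 and 0.091 m and horizontal distance between stopper and vial below 0.007 m and angle between stopper's own z axis and vertical below 0.15 rad), for 0.2 s.
At the end, for the whole second after the job is handed in: Block flat on the plate, within 15 mm of its centre; sleeve seated in it (height within 3 mm, axis 8 mm); vial upright on the floor of the block's hole (3 mm; within 8 mm of the sleeve's axis); stopper's head on the vial's rim (3 mm; axis 7 mm); all four at rest (all of step 4 and linear speed of each of block, sleeve, vial, stopper below 0.01 m/s); the robot touches nothing.
It fails at once if the sleeve with the small hole was moved more than 30 mm (distance of narrow_sleeve from where it was at the start of the episode above 0.03 m).
It fails at once if the small jar was moved more than 30 mm (distance of jar from where it was at the start of the episode above 0.03 m).
It also fails if it takes over 123 s, if anything falls off the work surface, if the arm or the gripper's body presses on something with over 40 N, if the wrist force passes 120 N, or if a joint passes its speed limit or range.

## Working session

There is one attempt and no reset: what is moved stays moved. The work goes in short steps, Python scripts to look and compute and a tool call to move; the robot and the scene stay as the last step left them, time stands still between calls to the robot, and variables do not carry over. Pictures are saved under pics/ and viewed, at most 14 in all, crops included, and the job is handed in when it is done.

Besides the shell and the picture viewer there is one more tool, called after "Call:" in YAML: its name, and indented under it one key for each argument. step_arm: Moves the arm, as the interface text tells. Its arguments: {"type":"object","properties":{"commands":{"type":"array","items":{"type":"object","properties":{"fingers":{"type":"number"},"dx":{"type":"number"},"dy":{"type":"number"},"dz":{"type":"number"},"roll":{"type":"number"}}}},"squeeze":{"type":"number"}},"required":["commands"]}

```bash
mkdir -p pics; ls; cat > h.py <<'E'
import numpy as np, cv2
from scipy.spatial.transform import Rotation as R
from workcell import *
def cam(n):
    c=calibration(n); s=read_state(); im,d=read_camera(n)
    return im,d,np.array(c['intrinsics']),np.linalg.inv(np.array(c['world_to_cam'])),s
def pts(d,K,T):
    v,u=np.mgrid[:d.shape[0],:d.shape[1]]
    P=np.stack([(u-K[0,2])/K[0,0]*d,-(v-K[1,2])/K[1,1]*d,-d],-1)
    return P@T[:3,:3].T+T[:3,3]
def ray(u,v,K,T,z):
    r=T[:3,:3]@np.array([(u-K[0,2])/K[0,0],-(v-K[1,2])/K[1,1],-1]); o=T[:3,3]
    return o+r*(z-o[2])/r[2]
E
python3 - <<'E'
from h import *
for n in ('top','side'):
    im,d,K,T,s=cam(n); cv2.imwrite(f'pics/{n}0.png',im); np.savez(f'{n}0.npz',im=im,d=d,K=K,T=T)
    print(n,K.tolist(),T[:3,3],T[:3,2],{k:v.shape for k,v in calibration(n).items() if hasattr(v,'shape')},calibration(n).keys())
print(s)
E
```

```text
pics
top [[391.503755254129, 0.0, 325.579059657778], [0.0, 391.503755254129, 194.2072140955878], [0.0, 0.0, 1.0]] [ 0.43295597 -0.00346984  0.87776758] [-0.15882395 -0.01604151  0.98717659] {'intrinsics': (3, 3), 'world_to_cam': (4, 4)} dict_keys(['intrinsics', 'world_to_cam'])
side [[446.6906102911137, 0.0, 318.3580645294295], [0.0, 446.6906102911137, 200.58741120072924], [0.0, 0.0, 1.0]] [0.18741278 0.73653247 0.67787318] [-0.3574414   0.72253109  0.59176386] {'intrinsics': (3, 3), 'world_to_cam': (4, 4)} dict_keys(['intrinsics', 'world_to_cam'])
{'time': 0.05, 'q': array([-1.17891382e+00,  2.64750140e-01,  1.60534394e+00, -5.65379079e-06,
        1.27367828e+00, -3.68991149e-02]), 'joint_vel': array([ 0.00059495, -0.00024464, -0.00180551, -0.001116  , -0.0010473 ,
        0.00152793]), 'joint_torque': array([-5.97124545e-04, -5.17024291e+01, -3.68841827e+01, -1.49253115e-04,
        6.99812037e-03,  1.33472616e-05]), 'tool_pos': array([ 0.28036666, -0.61324091,  0.22998027]), 'tcp_rot': array([-3.06757358e+00, -6.67927120e-01,  6.12461082e-04]), 'wrist_force': array([ 0.98345224, -0.19826059,  0.01389291]), 'torque': array([-0.02986113, -0.00132472, -0.00036219]), 'grip_force': 0.0, 'width': 1.0014714031735417}
```

View pics/top0.png

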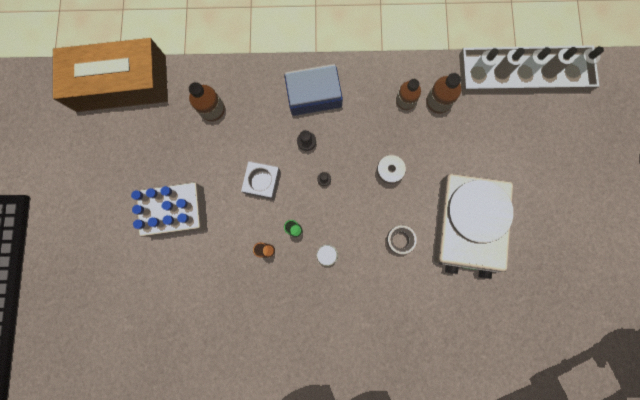

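View pics/side0.png

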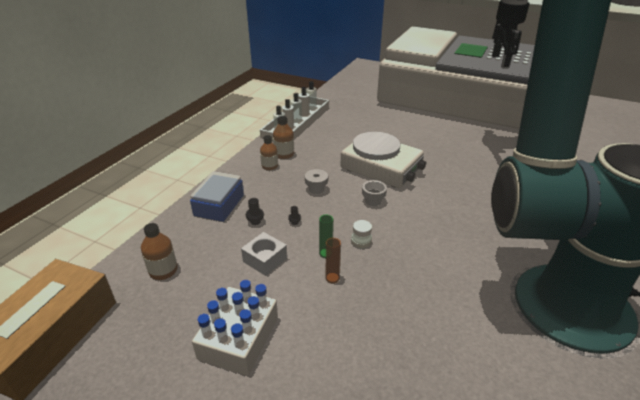

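The top view shows the block at (261,181), small stopper (324,179), big stopper (306,141), narrow sleeve (391,169), wide sleeve (402,240), jar (327,256), amber vial (265,251), green vial (294,229) and plate (481,211). The side view agrees with this.

```bash
cat > m.py <<'E'
from h import *
f=np.load('top0.npz'); im,d,K,T=f['im'],f['d'],f['K'],f['T']; P=pts(d,K,T)
def obj(name,u,v,r,z0,z1):
    m=np.zeros(d.shape,bool); m[v-r:v+r+1,u-r:u+r+1]=1
    m&=(d>0)&(P[...,2]>z0)&(P[...,2]<z1)
    q=P[m]; ys,xs=np.nonzero(m)
    if len(q)<5: print(name,len(q)); return
    c,rad=cv2.minEnclosingCircle(q[:,:2].astype(np.float32)); rc=cv2.minAreaRect(q[:,:2].astype(np.float32))
    print(name,len(q),'zmed %.3f'%np.median(q[:,2]),'circ',np.round(c,4),'r %.4f'%rad,'rect',np.round(rc[0],4),np.round(rc[1],4),round(rc[2],1))
obj('block',261,181,24,.033,.05)
obj('stop',324,179,10,.02,.07); obj('stopTop',324,179,10,.035,.07)
obj('BIG',306,141,14,.02,.09)
obj('narrow',391,169,20,.036,.06); obj('wide',402,240,20,.036,.06)
obj('vial',263,251,14,.085,.13); obj('vial all',263,251,14,.02,.13);obj('green',292,229,12,.085,.13)
obj('jar',327,256,14,.04,.06); obj('plate',481,211,45,.074,.09); obj('housing',478,223,60,.05,.074)
obj('table',350,210,5,-.1,.1)
E
python3 m.py
```

```text
block 605 zmed 0.041 circ [0.6023 0.1542] r 0.0474 rect [0.603  0.1545] [0.0685 0.0685] 77.8
stop 121 zmed 0.029 circ [0.6055 0.0144] r 0.0151 rect [0.6057 0.0142] [0.027  0.0287] 43.9
stopTop 58 zmed 0.046 circ [0.6058 0.0144] r 0.0086 rect [0.6054 0.0143] [0.0155 0.0163] 89.1
BIG 301 zmed 0.032 circ [0.6918 0.053 ] r 0.0217 rect [0.6895 0.0528] [0.0371 0.0423] 10.1
narrow 612 zmed 0.047 circ [ 0.6215 -0.1326] r 0.0311 rect [ 0.6215 -0.1325] [0.0605 0.0606] 87.1
wide 385 zmed 0.046 circ [ 0.468  -0.1492] r 0.0308 rect [ 0.4681 -0.1494] [0.0603 0.0606] 66.2
vial 90 zmed 0.100 circ [0.4492 0.1396] r 0.0148 rect [0.4483 0.1395] [0.0274 0.0285] 0.1
vial all 224 zmed 0.076 circ [0.4489 0.1395] r 0.0149 rect [0.4485 0.139 ] [0.0284 0.0288] 44.2
green 77 zmed 0.100 circ [0.4927 0.0789] r 0.0148 rect [0.4929 0.0787] [0.0279 0.028 ] 89.4
jar 313 zmed 0.051 circ [0.4371 0.0097] r 0.0207 rect [0.4365 0.0094] [0.0398 0.0393] 89.2
plate 3200 zmed 0.081 circ [ 0.5232 -0.3065] r 0.0654 rect [ 0.5235 -0.3064] [0.1292 0.1273] 89.1
housing 3022 zmed 0.063 circ [ 0.5012 -0.301 ] r 0.1155 rect [ 0.4951 -0.3011] [0.1392 0.2073] 81.4
table 119 zmed 0.001 circ [ 0.5375 -0.044 ] r 0.0163 rect [ 0.5374 -0.0439] [0.0228 0.0236] 88.6
```

Every measured height and size matches the spec. Next I'll plan moves with a small converter and start with the block.

```bash
cat > go.py <<'E'
import sys; from h import *
def go(x,y,z,yaw=None):
    s=read_state(); r=R.from_rotvec(s['tcp_rot']); d=r.inv().apply(np.array([x,y,z])-s['tool_pos'])
    ty=r.apply([0,1,0]); cur=np.degrees(np.arctan2(ty[1],ty[0])); roll=0 if yaw is None else -((yaw-cur+90)%180-90)
    print('t %.2f pos'%s['time'],np.round(s['tool_pos'],4),'yawy %.1f'%cur,'w %.3f'%s['width'],'grip %.1f'%s['grip_force'],'F',np.round(s['wrist_force'],1))
    print('d',np.round(d,4),'roll %.1f'%roll, 'tilt', np.round(r.apply([0,0,1]),4))
if __name__=='__main__': go(*map(float,sys.argv[1:]))
E
python3 go.py .6025 .1545 .15 -12.2
```

```text
t 0.10 pos [ 0.2804 -0.6133  0.2301] yawy -65.4 w 1.004 grip 0.0 F [ 0.2 -0.3 -0.5]
d [ 0.6122 -0.5641  0.0813] roll -53.2 tilt [-8.0e-04  1.9e-03 -1.0e+00]
```

Call:
step_arm:
  commands:
    - {"fingers":-1,"dx":0.34,"dy":-0.31,"dz":0,"roll":-53.2}
    - {"fingers":-1,"dx":0.34,"dy":-0.31,"dz":0,"roll":-53.2}
    - {"fingers":-1,"dx":0.34,"dy":-0.31,"dz":0,"roll":-53.2}
    - {"fingers":-1,"dx":0.34,"dy":-0.31,"dz":0,"roll":-53.2}
    - {"fingers":-1,"dx":0.34,"dy":-0.31,"dz":0,"roll":-53.2}
    - {"fingers":-1,"dx":0.34,"dy":-0.31,"dz":0,"roll":-53.2}
    - {"fingers":-1,"dx":0.34,"dy":-0.31,"dz":0,"roll":-53.2}
    - {"fingers":-1,"dx":0.34,"dy":-0.31,"dz":0,"roll":-53.2}

```text
time: 1.1
tool_pos: [0.4614, -0.1874, 0.2309]
tcp_rot: [-2.441, -1.976, -0.001]
wrist_force: [0.0, -0.5, 0.8]
width: 1.002
grip_force: 0.0
```

```bash
python3 go.py .6025 .1545 .15 -12.2
```

```text
t 1.10 pos [ 0.4614 -0.1874  0.2309] yawy -12.0 w 1.002 grip 0.0 F [ 0.  -0.5  0.8]
d [0.3637 0.0667 0.0812] roll 0.2 tilt [-3.e-04  1.e-03 -1.e+00]
```

Call:
step_arm:
  commands:
    - {"fingers":-1,"dx":0.364,"dy":0.067,"dz":0.08}
    - {"fingers":-1,"dx":0.364,"dy":0.067,"dz":0.08}
    - {"fingers":-1,"dx":0.364,"dy":0.067,"dz":0.08}
    - {"fingers":-1,"dx":0.364,"dy":0.067,"dz":0.08}
    - {"fingers":-1,"dx":0.364,"dy":0.067,"dz":0.08}
    - {"fingers":-1,"dx":0.364,"dy":0.067,"dz":0.08}
    - {"fingers":-1,"dx":0.364,"dy":0.067,"dz":0.08}
    - {"fingers":-1,"dx":0.364,"dy":0.067,"dz":0.08}

```text
invalid input
```

```bash
python3 go.py .6025 .1545 .15 -12.2; python3 - <<'E'
from h import *
im,d,K,T,s=cam('wrist'); cv2.imwrite('pics/w1.png',im)
P=pts(d,K,T); m=(d>0)&(P[...,2]>.03)&(P[...,2]<.05)&(np.hypot(P[...,0]-.6025,P[...,1]-.1545)<.06)
q=P[m][:,:2].astype(np.float32); print(m.sum()); 
if m.sum()>5: print(cv2.minAreaRect(q))
E
```

```text
t 1.10 pos [ 0.4614 -0.1874  0.2309] yawy -12.0 w 1.002 grip 0.0 F [ 0.  -0.5  0.8]
d [0.3637 0.0667 0.0812] roll 0.2 tilt [-3.e-04  1.e-03 -1.e+00]
0
```

View pics/w1.png

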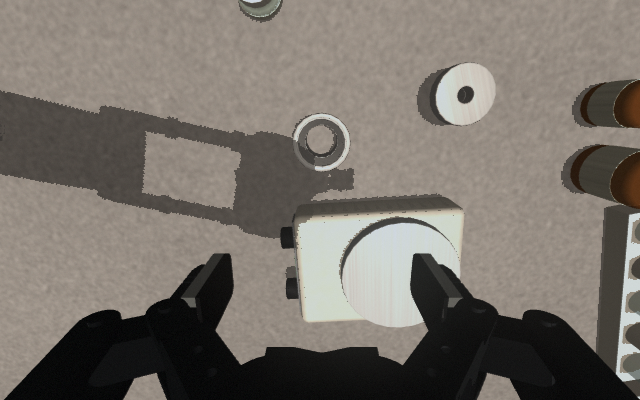

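The wrist view shows the hotplate, with the plate centred at about (402,272), the wide sleeve at (321,142) and the narrow sleeve at (465,94). The move was refused, probably because roll was left out of the rows, so I'll give every field.

Call:
step_arm:
  commands:
    - {"fingers":-1,"dx":0.364,"dy":0.067,"dz":0.08,"roll":0}
    - {"fingers":-1,"dx":0.364,"dy":0.067,"dz":0.08,"roll":0}
    - {"fingers":-1,"dx":0.364,"dy":0.067,"dz":0.08,"roll":0}
    - {"fingers":-1,"dx":0.364,"dy":0.067,"dz":0.08,"roll":0}
    - {"fingers":-1,"dx":0.364,"dy":0.067,"dz":0.08,"roll":0}
    - {"fingers":-1,"dx":0.364,"dy":0.067,"dz":0.08,"roll":0}
    - {"fingers":-1,"dx":0.364,"dy":0.067,"dz":0.08,"roll":0}
    - {"fingers":-1,"dx":0.364,"dy":0.067,"dz":0.08,"roll":0}

```text
time: 2.15
tool_pos: [0.603, 0.1505, 0.1505]
tcp_rot: [-2.444, -1.973, 0.003]
wrist_force: [0.0, -0.3, -0.2]
width: 1.0
grip_force: 0.0
```

```bash
cat > w.py <<'E'
import sys; from h import *
# wrist look: x y z0 z1 r
x,y,z0,z1,r=map(float,sys.argv[1:6])
im,d,K,T,s=cam(sys.argv[7] if len(sys.argv)>7 else 'wrist'); P=pts(d,K,T)
if len(sys.argv)>6 and sys.argv[6]!='-': cv2.imwrite('pics/'+sys.argv[6],im)
m=(d>0)&(P[...,2]>z0)&(P[...,2]<z1)&(np.hypot(P[...,0]-x,P[...,1]-y)<r)
q=P[m][:,:2].astype(np.float32); print(m.sum())
if m.sum()>5: print(cv2.minAreaRect(q),cv2.minEnclosingCircle(q),'zmed',np.median(P[m][:,2]))
E
python3 w.py .6025 .1545 .03 .05 .06 ; python3 go.py .6025 .1545 0 -12.2
```

```text
3865
((0.6032954454421997, 0.15603260695934296), (0.06811945885419846, 0.06817586719989777), 77.773193359375) ((0.6034895181655884, 0.1562184989452362), 0.047588951885700226) zmed 0.039414666593615644
t 2.20 pos [0.6031 0.1498 0.151 ] yawy -12.2 w 0.998 grip 0.0 F [-0.   0.2  0.7]
d [ 0.0046 -0.0015  0.151 ] roll -0.0 tilt [-1.e-03 -8.e-04 -1.e+00]
```

Call:
step_arm:
  commands:
    - {"fingers":-1,"dx":0.0055,"dy":-0.001,"dz":0.06,"roll":0}
    - {"fingers":-1,"dx":0.0055,"dy":-0.001,"dz":0.09,"roll":0}
    - {"fingers":-1,"dx":0.0055,"dy":-0.001,"dz":0.12,"roll":0}
    - {"fingers":-1,"dx":0.0055,"dy":-0.001,"dz":0.14,"roll":0}
    - {"fingers":-1,"dx":0.0055,"dy":-0.001,"dz":0.15,"roll":0}
    - {"fingers":-1,"dx":0.0055,"dy":-0.001,"dz":0.15,"roll":0}

```text
time: 2.95
tool_pos: [0.6037, 0.156, 0.0013]
tcp_rot: [-2.446, -1.971, 0.001]
wrist_force: [0.5, -0.6, 0.0]
width: 0.999
grip_force: 0.0
```

Call:
step_arm:
  commands:
    - {"fingers":0,"dx":0,"dy":0,"dz":0,"roll":0}
    - {"fingers":0,"dx":0,"dy":0,"dz":0,"roll":0}
    - {"fingers":0,"dx":0,"dy":0,"dz":0,"roll":0}
    - {"fingers":0,"dx":0,"dy":0,"dz":0,"roll":0}
    - {"fingers":0,"dx":0,"dy":0,"dz":0,"roll":0}
    - {"fingers":0,"dx":0,"dy":0,"dz":0,"roll":0}
  squeeze: 60

```text
time: 3.7
tool_pos: [0.6052, 0.1569, 0.003]
tcp_rot: [2.444, 1.971, 0.004]
wrist_force: [1.0, -1.0, 6.6]
width: 0.789
grip_force: 70.2
```

Call:
step_arm:
  commands:
    - {"fingers":0,"dx":0,"dy":0,"dz":-0.01,"roll":0}
    - {"fingers":0,"dx":0,"dy":0,"dz":-0.04,"roll":0}
    - {"fingers":0,"dx":0,"dy":0,"dz":-0.08,"roll":0}
    - {"fingers":0,"dx":0,"dy":0,"dz":-0.12,"roll":0}
    - {"fingers":0,"dx":0,"dy":0,"dz":-0.16,"roll":0}
    - {"fingers":0,"dx":0,"dy":0,"dz":-0.16,"roll":0}
    - {"fingers":0,"dx":0,"dy":0,"dz":-0.16,"roll":0}

```text
time: 4.58
tool_pos: [0.6024, 0.1563, 0.1596]
tcp_rot: [-2.444, -1.971, 0.004]
wrist_force: [-0.6, -0.5, -3.8]
width: 0.79
grip_force: 69.6
```

```bash
python3 w.py .605 .155 .15 .23 .06 w2.png;  python3 go.py .5235 -.3065 .16 -12.2
```

```text
39077
((0.6056820750236511, 0.15848308801651), (0.06186845153570175, 0.1196986585855484), 77.74976348876953) ((0.6049899458885193, 0.1548890620470047), 0.06006523221731186) zmed 0.19582218555068656
t 4.62 pos [0.6018 0.1562 0.1586] yawy -12.2 w 0.787 grip 69.6 F [-0.6 -0.4 -4. ]
d [-0.4688  0.0215 -0.0006] roll -0.0 tilt [-4.4e-03 -9.0e-04 -1.0e+00]
```

View pics/w2.png

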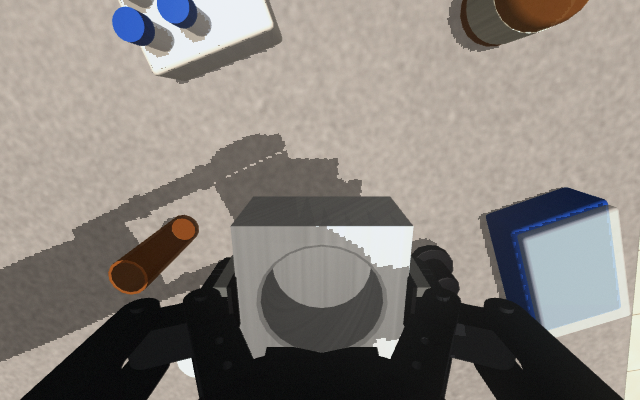

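The block is held level and square in the fingers; its hole shows at (320,300). I'll carry it to the plate.

Call:
step_arm:
  commands:
    - {"fingers":0,"dx":-0.03,"dy":0.001,"dz":-0.01,"roll":0}
    - {"fingers":0,"dx":-0.08,"dy":0.004,"dz":-0.01,"roll":0}
    - {"fingers":0,"dx":-0.135,"dy":0.006,"dz":-0.01,"roll":0}
    - {"fingers":0,"dx":-0.19,"dy":0.009,"dz":-0.01,"roll":0}
    - {"fingers":0,"dx":-0.245,"dy":0.011,"dz":-0.01,"roll":0}
    - {"fingers":0,"dx":-0.3,"dy":0.014,"dz":-0.01,"roll":0}
    - {"fingers":0,"dx":-0.345,"dy":0.016,"dz":-0.01,"roll":0}
    - {"fingers":0,"dx":-0.38,"dy":0.018,"dz":-0.01,"roll":0}

```text
time: 5.62
tool_pos: [0.5385, -0.2198, 0.1682]
tcp_rot: [-2.443, -1.968, 0.004]
wrist_force: [0.5, 0.2, -3.3]
width: 0.788
grip_force: 69.4
```

Call:
step_arm:
  commands:
    - {"fingers":0,"dx":-0.03,"dy":0.002,"dz":0,"roll":0}
    - {"fingers":0,"dx":-0.06,"dy":0.003,"dz":0,"roll":0}
    - {"fingers":0,"dx":-0.08,"dy":0.004,"dz":0,"roll":0}
    - {"fingers":0,"dx":-0.088,"dy":0.0045,"dz":0,"roll":0}
    - {"fingers":0,"dx":-0.088,"dy":0.0045,"dz":0,"roll":0}
    - {"fingers":0,"dx":-0.088,"dy":0.0045,"dz":0,"roll":0}

```text
time: 6.38
tool_pos: [0.5267, -0.3046, 0.1711]
tcp_rot: [-2.444, -1.973, -0.0]
wrist_force: [0.6, -0.1, -3.3]
width: 0.786
grip_force: 69.4
```

```bash
python3 go.py .5233 -.3065 .09 -12.2
```

```text
t 6.38 pos [ 0.5267 -0.3046  0.1711] yawy -12.2 w 0.786 grip 69.4 F [ 0.6 -0.1 -3.3]
d [-0.0026 -0.0029  0.0811] roll 0.0 tilt [-3.e-04  7.e-04 -1.e+00]
```

Call:
step_arm:
  commands:
    - {"fingers":0,"dx":-0.0025,"dy":-0.003,"dz":0.03,"roll":0}
    - {"fingers":0,"dx":-0.0025,"dy":-0.003,"dz":0.06,"roll":0}
    - {"fingers":0,"dx":-0.0025,"dy":-0.003,"dz":0.078,"roll":0}
    - {"fingers":0,"dx":-0.0025,"dy":-0.003,"dz":0.082,"roll":0}
    - {"fingers":0,"dx":-0.0025,"dy":-0.003,"dz":0.085,"roll":0}
    - {"fingers":0,"dx":-0.0025,"dy":-0.003,"dz":0.085,"roll":0}

```text
time: 7.12
tool_pos: [0.5239, -0.3078, 0.0873]
tcp_rot: [2.444, 1.971, 0.001]
wrist_force: [-0.0, 0.1, -3.8]
width: 0.788
grip_force: 69.4
```

Call:
step_arm:
  commands:
    - {"fingers":0,"dx":0,"dy":0,"dz":0.001,"roll":0}
    - {"fingers":0,"dx":0,"dy":0,"dz":0.002,"roll":0}
    - {"fingers":0,"dx":0,"dy":0,"dz":0.003,"roll":0}
    - {"fingers":0,"dx":0,"dy":0,"dz":0.003,"roll":0}

```text
time: 7.62
tool_pos: [0.523, -0.3074, 0.0832]
tcp_rot: [-2.445, -1.972, 0.0]
wrist_force: [0.2, -0.2, -3.9]
width: 0.785
grip_force: 69.4
```

Call:
step_arm:
  commands:
    - {"fingers":0,"dx":0,"dy":0,"dz":0.001,"roll":0}
    - {"fingers":0,"dx":0,"dy":0,"dz":0.002,"roll":0}
    - {"fingers":0,"dx":0,"dy":0,"dz":0.002,"roll":0}

```text
time: 8.0
tool_pos: [0.5232, -0.3075, 0.083]
tcp_rot: [2.445, 1.972, 0.0]
wrist_force: [-6.1, 2.4, 6.3]
width: 0.783
grip_force: 70.5
```

Contact: the force went from -3.9 to +6.3 N. I'll release slowly and retreat.

Call:
step_arm:
  commands:
    - {"fingers":-1,"dx":0,"dy":0,"dz":0,"roll":0}
    - {"fingers":-1,"dx":0,"dy":0,"dz":0,"roll":0}
    - {"fingers":-1,"dx":0,"dy":0,"dz":0,"roll":0}
    - {"fingers":-1,"dx":0,"dy":0,"dz":0,"roll":0}
    - {"fingers":-1,"dx":0,"dy":0,"dz":-0.04,"roll":0}
    - {"fingers":-1,"dx":0,"dy":0,"dz":-0.08,"roll":0}
    - {"fingers":-1,"dx":0,"dy":0,"dz":-0.12,"roll":0}
    - {"fingers":-1,"dx":0,"dy":0,"dz":-0.14,"roll":0}

```text
time: 9.0
tool_pos: [0.5242, -0.3081, 0.2241]
tcp_rot: [2.442, 1.97, 0.002]
wrist_force: [0.7, 0.2, -1.0]
width: 0.996
grip_force: 0.0
```

```bash
python3 w.py .5233 -.3065 .112 .13 .06; python3 w.py .468 -.1493 .036 .06 .06 w3.png;  python3 go.py .468 -.1493 .12 -12.2
```

```text
3875
((0.5226798057556152, -0.30833864212036133), (0.06811012327671051, 0.06824202835559845), 77.78905487060547) ((0.5225016474723816, -0.3081204295158386), 0.04767280071973801) zmed 0.11948655135226369
1908
((0.4685715436935425, -0.15165939927101135), (0.056455809623003006, 0.060990504920482635), 76.73719024658203) ((0.46885618567466736, -0.14884021878242493), 0.03109823726117611) zmed 0.04442307075084459
t 9.10 pos [ 0.5246 -0.3083  0.224 ] yawy -12.2 w 0.998 grip 0.0 F [-0.2  0.1  0.1]
d [ 0.1436 -0.0895  0.1034] roll -0.0 tilt [ 0.0043 -0.0028 -1.    ]
```

View pics/w3.png

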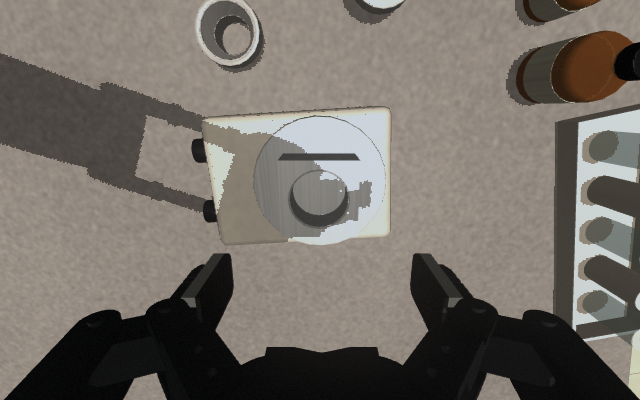

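The block stands flat at (0.5227, -0.3083), top 0.1195, within 2 mm of the plate centre. The sleeve shows at pixel (228,34). On to the sleeve.

Call:
step_arm:
  commands:
    - {"fingers":-1,"dx":0.05,"dy":-0.03,"dz":0,"roll":0}
    - {"fingers":-1,"dx":0.1,"dy":-0.06,"dz":0,"roll":0}
    - {"fingers":-1,"dx":0.1436,"dy":-0.09,"dz":0.02,"roll":0}
    - {"fingers":-1,"dx":0.1436,"dy":-0.09,"dz":0.06,"roll":0}
    - {"fingers":-1,"dx":0.1436,"dy":-0.09,"dz":0.09,"roll":0}
    - {"fingers":-1,"dx":0.1436,"dy":-0.09,"dz":0.09,"roll":0}
    - {"fingers":-1,"dx":0.1436,"dy":-0.09,"dz":0.09,"roll":0}

```text
time: 9.98
tool_pos: [0.4656, -0.1481, 0.1311]
tcp_rot: [-2.445, -1.972, 0.001]
wrist_force: [-0.2, 1.1, 0.6]
width: 0.999
grip_force: 0.0
```

```bash
python3 w.py .468 -.1493 .036 .06 .05;  python3 go.py .4685 -.149 .023 -12.2
```

```text
2504
((0.46873703598976135, -0.14825734496116638), (0.06097899749875069, 0.06094680726528168), 33.75870895385742) ((0.46852996945381165, -0.14846500754356384), 0.031136007979512215) zmed 0.04471084125439996
t 10.03 pos [ 0.4663 -0.1484  0.132 ] yawy -12.2 w 0.996 grip 0.0 F [ 0.3 -0.9  0.8]
d [-1.00e-04  2.20e-03  1.09e-01] roll -0.0 tilt [ 1.e-03 -4.e-04 -1.e+00]
```

Call:
step_arm:
  commands:
    - {"fingers":-1,"dx":0,"dy":0.0022,"dz":0.04,"roll":0}
    - {"fingers":-1,"dx":0,"dy":0.0022,"dz":0.08,"roll":0}
    - {"fingers":-1,"dx":0,"dy":0.0022,"dz":0.1,"roll":0}
    - {"fingers":-1,"dx":0,"dy":0.0022,"dz":0.109,"roll":0}
    - {"fingers":-1,"dx":0,"dy":0.0022,"dz":0.109,"roll":0}
    - {"fingers":-1,"dx":0,"dy":0.0022,"dz":0.109,"roll":0}

```text
time: 10.78
tool_pos: [0.4691, -0.149, 0.0237]
tcp_rot: [2.444, 1.971, 0.002]
wrist_force: [-0.2, 0.4, 0.5]
width: 0.997
grip_force: 0.0
```

```bash
python3 go.py .4685 -.1485 .023 -12.2; python3 - <<'E'
from h import *
im,d,K,T,s=cam('side'); P=pts(d,K,T); cv2.imwrite('pics/s3.png',cv2.resize(im[130:250,300:460],None,fx=5,fy=5,interpolation=cv2.INTER_NEAREST))
E
```

```text
t 10.78 pos [ 0.4691 -0.149   0.0237] yawy -12.2 w 0.997 grip 0.0 F [-0.2  0.4  0.5]
d [ 0.0004 -0.0007  0.0007] roll -0.0 tilt [ 0.0026 -0.001  -1.    ]
```

View pics/s3.png

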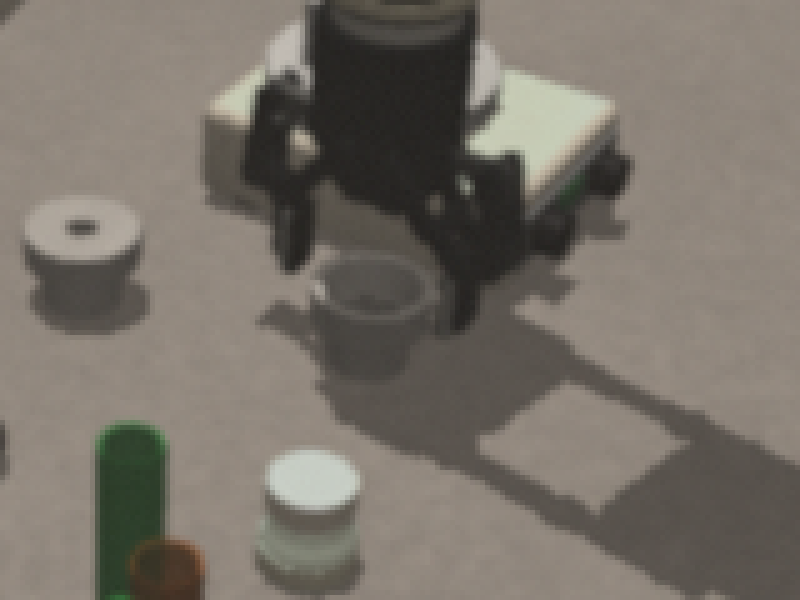

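The side crop shows the fingers on both sides of the flange, with tips at about (290,265) and (460,325), near mid-flange height. Closing.

Call:
step_arm:
  commands:
    - {"fingers":0.2,"dx":0,"dy":0,"dz":0,"roll":0}
    - {"fingers":0.2,"dx":0,"dy":0,"dz":0,"roll":0}
    - {"fingers":0.2,"dx":0,"dy":0,"dz":0,"roll":0}
    - {"fingers":0.2,"dx":0,"dy":0,"dz":0,"roll":0}
    - {"fingers":0.2,"dx":0,"dy":0,"dz":0,"roll":0}
    - {"fingers":0.2,"dx":0,"dy":0,"dz":-0.02,"roll":0}
    - {"fingers":0.2,"dx":0,"dy":0,"dz":-0.06,"roll":0}
    - {"fingers":0.2,"dx":0,"dy":0,"dz":-0.1,"roll":0}

```text
time: 11.82
tool_pos: [0.4669, -0.1481, 0.1227]
tcp_rot: [-2.444, -1.971, 0.001]
wrist_force: [0.1, -0.5, -1.1]
width: 0.688
grip_force: 64.9
```

Call:
step_arm:
  commands:
    - {"fingers":0.2,"dx":0,"dy":0,"dz":-0.05,"roll":0}
    - {"fingers":0.2,"dx":0,"dy":0,"dz":-0.1,"roll":0}
    - {"fingers":0.2,"dx":0,"dy":0,"dz":-0.12,"roll":0}
    - {"fingers":0.2,"dx":0,"dy":0,"dz":-0.12,"roll":0}
    - {"fingers":0.2,"dx":0,"dy":0,"dz":-0.12,"roll":0}

```text
time: 12.45
tool_pos: [0.4668, -0.1481, 0.2406]
tcp_rot: [-2.444, -1.971, 0.002]
wrist_force: [0.1, 0.4, -1.1]
width: 0.688
grip_force: 65.1
```

```bash
python3 go.py .5227 -.3081 .2 -12.2; python3 - <<'E'
from h import *
im,d,K,T,s=cam('wrist'); P=pts(d,K,T); cv2.imwrite('pics/w4.png',im)
E
```

```text
t 12.45 pos [ 0.4668 -0.1481  0.2406] yawy -12.2 w 0.688 grip 65.1 F [ 0.1  0.4 -1.1]
d [-0.1445  0.0887  0.0403] roll -0.0 tilt [-2.4e-03  9.0e-04 -1.0e+00]
```

View pics/w4.png

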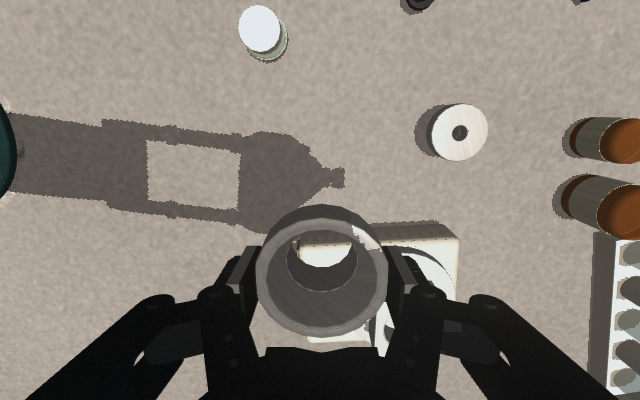

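The sleeve is held upright and centred; its mouth is at (322,270). I'll move it over the block's hole.

Call:
step_arm:
  commands:
    - {"fingers":0.2,"dx":-0.04,"dy":0.025,"dz":0,"roll":0}
    - {"fingers":0.2,"dx":-0.08,"dy":0.05,"dz":0,"roll":0}
    - {"fingers":0.2,"dx":-0.12,"dy":0.075,"dz":0,"roll":0}
    - {"fingers":0.2,"dx":-0.1445,"dy":0.0887,"dz":0.02,"roll":0}
    - {"fingers":0.2,"dx":-0.1445,"dy":0.0887,"dz":0.06,"roll":0}
    - {"fingers":0.2,"dx":-0.1445,"dy":0.0887,"dz":0.08,"roll":0}
    - {"fingers":0.2,"dx":-0.1445,"dy":0.0887,"dz":0.08,"roll":0}
    - {"fingers":0.2,"dx":-0.1445,"dy":0.0887,"dz":0.08,"roll":0}

```text
time: 13.5
tool_pos: [0.5245, -0.3085, 0.1633]
tcp_rot: [2.444, 1.972, 0.001]
wrist_force: [-0.3, -0.5, 0.3]
width: 0.69
grip_force: 64.9
```

```bash
python3 go.py .5227 -.3081 .12 -12.2; python3 w.py .5227 -.3081 .185 .21 .033; python3 w.py .5227 -.3081 .11 .125 .048 - side
```

```text
t 13.50 pos [ 0.5245 -0.3085  0.1633] yawy -12.2 w 0.690 grip 64.9 F [-0.3 -0.5  0.3]
d [ 0.     -0.0018  0.0433] roll -0.0 tilt [ 1.2e-03 -7.0e-04 -1.0e+00]
4045
((0.5241631865501404, -0.307832807302475), (0.06043662130832672, 0.060685113072395325), 30.911083221435547) ((0.5229092240333557, -0.3076787292957306), 0.03299212455749512) zmed 0.18589172748014735
324
((0.5238829851150513, -0.30616194009780884), (0.07095753401517868, 0.0730525553226471), 80.57795715332031) ((0.52265864610672, -0.30764061212539673), 0.047582294791936874) zmed 0.1192911674719212
```

Call:
step_arm:
  commands:
    - {"fingers":0.2,"dx":0,"dy":-0.0015,"dz":0.01,"roll":0}
    - {"fingers":0.2,"dx":0,"dy":-0.0015,"dz":0.02,"roll":0}
    - {"fingers":0.2,"dx":0,"dy":-0.0015,"dz":0.03,"roll":0}
    - {"fingers":0.2,"dx":0,"dy":-0.0015,"dz":0.038,"roll":0}
    - {"fingers":0.2,"dx":0,"dy":-0.0015,"dz":0.042,"roll":0}
    - {"fingers":0.2,"dx":0,"dy":-0.0015,"dz":0.042,"roll":0}

```text
time: 14.35
tool_pos: [0.5221, -0.308, 0.1197]
tcp_rot: [-2.445, -1.972, 0.0]
wrist_force: [1.0, -0.5, -0.9]
width: 0.692
grip_force: 64.9
```

Call:
step_arm:
  commands:
    - {"fingers":0.2,"dx":0,"dy":0,"dz":0.001,"roll":0}
    - {"fingers":0.2,"dx":0,"dy":0,"dz":0.002,"roll":0}
    - {"fingers":0.2,"dx":0,"dy":0,"dz":0.003,"roll":0}
    - {"fingers":0.2,"dx":0,"dy":0,"dz":0.003,"roll":0}

```text
time: 14.85
tool_pos: [0.5226, -0.3083, 0.1176]
tcp_rot: [2.445, 1.972, 0.0]
wrist_force: [0.6, 0.7, -0.5]
width: 0.692
grip_force: 65.0
```

Call:
step_arm:
  commands:
    - {"fingers":0.2,"dx":0,"dy":0,"dz":0.001,"roll":0}
    - {"fingers":0.2,"dx":0,"dy":0,"dz":0.0015,"roll":0}
    - {"fingers":0.2,"dx":0,"dy":0,"dz":0.0015,"roll":0}

```text
time: 15.22
tool_pos: [0.5226, -0.3083, 0.1175]
tcp_rot: [2.445, 1.972, 0.0]
wrist_force: [-3.2, 2.1, 7.3]
width: 0.69
grip_force: 66.1
```

Call:
step_arm:
  commands:
    - {"fingers":-1,"dx":0,"dy":0,"dz":0,"roll":0}
    - {"fingers":-1,"dx":0,"dy":0,"dz":0,"roll":0}
    - {"fingers":-1,"dx":0,"dy":0,"dz":0,"roll":0}
    - {"fingers":-1,"dx":0,"dy":0,"dz":0,"roll":0}
    - {"fingers":-1,"dx":0,"dy":0,"dz":-0.03,"roll":0}
    - {"fingers":-1,"dx":0,"dy":0,"dz":-0.08,"roll":0}
    - {"fingers":-1,"dx":0,"dy":0,"dz":-0.12,"roll":0}
    - {"fingers":-1,"dx":0,"dy":0,"dz":-0.12,"roll":0}

```text
time: 16.23
tool_pos: [0.5248, -0.3098, 0.2409]
tcp_rot: [2.439, 1.967, 0.004]
wrist_force: [1.0, 0.2, -0.1]
width: 0.998
grip_force: 0.0
```

```bash
python3 w.py .5227 -.3081 .132 .15 .045; python3 w.py .5227 -.3081 .113 .125 .06;  python3 go.py .449 .1395 .236 35.8
```

```text
2054
((0.5224608778953552, -0.30775225162506104), (0.06074361130595207, 0.0610932856798172), 50.23191833496094) ((0.5222070217132568, -0.30789411067962646), 0.030892660841345787) zmed 0.1388958007438471
2034
((0.5228025317192078, -0.3081646263599396), (0.06801547110080719, 0.068142831325531), 77.78721618652344) ((0.5228826999664307, -0.3081110119819641), 0.04777603968977928) zmed 0.11964957625057543
t 16.32 pos [ 0.5224 -0.3082  0.236 ] yawy -12.2 w 0.998 grip 0.0 F [-0.1 -0.1 -0.8]
d [ 4.220e-01 -1.666e-01 -2.000e-04] roll -48.0 tilt [ 7.e-04 -4.e-04 -1.e+00]
```

The sleeve is seated: axis within 0.5 mm of the block's, top at about 0.139–0.14. On to the vial.

Call:
step_arm:
  commands:
    - {"fingers":-1,"dx":0.422,"dy":-0.1665,"dz":0,"roll":-48}
    - {"fingers":-1,"dx":0.422,"dy":-0.1665,"dz":0,"roll":-48}
    - {"fingers":-1,"dx":0.422,"dy":-0.1665,"dz":0,"roll":-48}
    - {"fingers":-1,"dx":0.422,"dy":-0.1665,"dz":0,"roll":-48}
    - {"fingers":-1,"dx":0.422,"dy":-0.1665,"dz":0,"roll":-48}
    - {"fingers":-1,"dx":0.422,"dy":-0.1665,"dz":0,"roll":-48}
    - {"fingers":-1,"dx":0.422,"dy":-0.1665,"dz":0,"roll":-48}
    - {"fingers":-1,"dx":0.422,"dy":-0.1665,"dz":0,"roll":-48}

```text
time: 17.32
tool_pos: [0.4469, 0.1422, 0.2337]
tcp_rot: [-1.424, -2.797, 0.003]
wrist_force: [-0.3, -0.7, -0.8]
width: 1.0
grip_force: 0.0
```

```bash
python3 w.py .449 .1395 .08 .12 .04 w5.png;python3 w.py .449 .1395 .02 .12 .03 - side;  python3 w.py .449 .1395 .02 .12 .03 - top; python3 go.py .449 .1395 .063 35.8
```

```text
491
((0.44887951016426086, 0.14149008691310883), (0.02884586527943611, 0.029235653579235077), 11.68150520324707) ((0.448908269405365, 0.14142769575119019), 0.015051400288939476) zmed 0.09741357016201058
547
((0.449629008769989, 0.14152580499649048), (0.028493769466876984, 0.03149846941232681), 25.262357711791992) ((0.45036235451698303, 0.14185592532157898), 0.016038743779063225) zmed 0.07283506677504081
229
((0.44871044158935547, 0.13917750120162964), (0.028396019712090492, 0.028897330164909363), 47.0587272644043) ((0.4491174817085266, 0.13952839374542236), 0.014858839102089405) zmed 0.0748542204154179
t 17.48 pos [0.4483 0.1393 0.2344] yawy 35.9 w 1.000 grip 0.0 F [ 0.2 -0.4 -0.6]
d [-0.0003  0.0012  0.1714] roll 0.1 tilt [-0.0023 -0.0014 -1.    ]
```

View pics/w5.png

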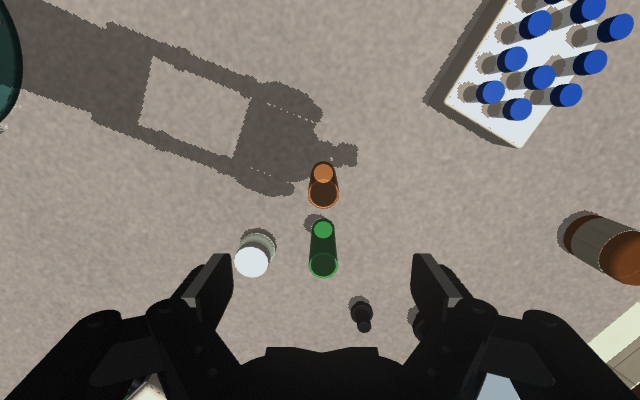

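The wrist view shows the amber vial at (323,185) and the green one at (323,250), which is off the finger line. Wrist and side cameras agree on the vial at (0.449, 0.141). Descending.

Call:
step_arm:
  commands:
    - {"fingers":-1,"dx":0.001,"dy":0.0015,"dz":0.05,"roll":0}
    - {"fingers":-1,"dx":0.001,"dy":0.0015,"dz":0.1,"roll":0}
    - {"fingers":-1,"dx":0.001,"dy":0.0015,"dz":0.14,"roll":0}
    - {"fingers":-1,"dx":0.001,"dy":0.0015,"dz":0.16,"roll":0}
    - {"fingers":-1,"dx":0.001,"dy":0.0015,"dz":0.171,"roll":0}
    - {"fingers":-1,"dx":0.001,"dy":0.0015,"dz":0.171,"roll":0}
    - {"fingers":-1,"dx":0.001,"dy":0.0015,"dz":0.171,"roll":0}

```text
time: 18.35
tool_pos: [0.4508, 0.1409, 0.0658]
tcp_rot: [1.432, 2.794, 0.002]
wrist_force: [-0.3, 0.2, 1.0]
width: 0.999
grip_force: 0.0
```

Call:
step_arm:
  commands:
    - {"fingers":0,"dx":0,"dy":0,"dz":0,"roll":0}
    - {"fingers":0.2,"dx":0,"dy":0,"dz":0,"roll":0}
    - {"fingers":0.4,"dx":0,"dy":0,"dz":0,"roll":0}
    - {"fingers":0.6,"dx":0,"dy":0,"dz":0,"roll":0}
    - {"fingers":0.6,"dx":0,"dy":0,"dz":0,"roll":0}
    - {"fingers":0.6,"dx":0,"dy":0,"dz":0,"roll":0}
    - {"fingers":0.6,"dx":0,"dy":0,"dz":0,"roll":0}
    - {"fingers":0.6,"dx":0,"dy":0,"dz":0,"roll":0}
  squeeze: 35

```text
time: 19.35
tool_pos: [0.4499, 0.1414, 0.0652]
tcp_rot: [1.432, 2.796, 0.001]
wrist_force: [-1.4, -0.0, 5.6]
width: 0.33
grip_force: 37.6
```

Call:
step_arm:
  commands:
    - {"fingers":0.6,"dx":0,"dy":0,"dz":-0.01,"roll":0}
    - {"fingers":0.6,"dx":0,"dy":0,"dz":-0.05,"roll":0}
    - {"fingers":0.6,"dx":0,"dy":0,"dz":-0.1,"roll":0}
    - {"fingers":0.6,"dx":0,"dy":0,"dz":-0.15,"roll":0}
    - {"fingers":0.6,"dx":0,"dy":0,"dz":-0.19,"roll":0}
    - {"fingers":0.6,"dx":0,"dy":0,"dz":-0.2,"roll":0}
    - {"fingers":0.6,"dx":0,"dy":0,"dz":-0.2,"roll":0}
    - {"fingers":0.6,"dx":0,"dy":0,"dz":-0.2,"roll":0}

```text
time: 20.35
tool_pos: [0.4484, 0.1409, 0.2624]
tcp_rot: [-1.431, -2.794, 0.004]
wrist_force: [0.2, 0.1, -0.8]
width: 0.33
grip_force: 37.0
```

```bash
python3 go.py .5226 -.308 .265 35.8; python3 - <<'E'
from h import *
im,d,K,T,s=cam('wrist'); P=pts(d,K,T); cv2.imwrite('pics/w6.png',im)
E
```

```text
t 20.35 pos [0.4484 0.1409 0.2624] yawy 35.8 w 0.330 grip 37.0 F [ 0.2  0.1 -0.8]
d [-0.4076 -0.2021 -0.0024] roll -0.0 tilt [-0.0039 -0.001  -1.    ]
```

View pics/w6.png

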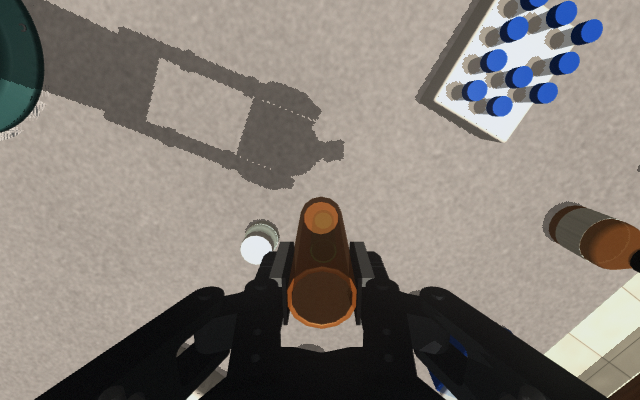

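The vial is held straight, mouth at (322,297). I'll carry it above the sleeve.

Call:
step_arm:
  commands:
    - {"fingers":0.6,"dx":-0.03,"dy":-0.015,"dz":0,"roll":0}
    - {"fingers":0.6,"dx":-0.08,"dy":-0.04,"dz":0,"roll":0}
    - {"fingers":0.6,"dx":-0.13,"dy":-0.064,"dz":0,"roll":0}
    - {"fingers":0.6,"dx":-0.18,"dy":-0.089,"dz":0,"roll":0}
    - {"fingers":0.6,"dx":-0.23,"dy":-0.114,"dz":0,"roll":0}
    - {"fingers":0.6,"dx":-0.28,"dy":-0.139,"dz":0,"roll":0}
    - {"fingers":0.6,"dx":-0.32,"dy":-0.159,"dz":0,"roll":0}
    - {"fingers":0.6,"dx":-0.35,"dy":-0.174,"dz":0,"roll":0}

```text
time: 21.4
tool_pos: [0.5122, -0.2462, 0.2624]
tcp_rot: [-1.432, -2.792, 0.0]
wrist_force: [1.3, 0.0, -0.4]
width: 0.33
grip_force: 37.0
```

Call:
step_arm:
  commands:
    - {"fingers":0.6,"dx":-0.03,"dy":-0.015,"dz":0,"roll":0}
    - {"fingers":0.6,"dx":-0.05,"dy":-0.025,"dz":0,"roll":0}
    - {"fingers":0.6,"dx":-0.0575,"dy":-0.028,"dz":0,"roll":0}
    - {"fingers":0.6,"dx":-0.0575,"dy":-0.028,"dz":0,"roll":0}
    - {"fingers":0.6,"dx":-0.0575,"dy":-0.028,"dz":0,"roll":0}
    - {"fingers":0.6,"dx":-0.0575,"dy":-0.028,"dz":0,"roll":0}

```text
time: 22.15
tool_pos: [0.5241, -0.3066, 0.265]
tcp_rot: [1.43, 2.797, 0.0]
wrist_force: [0.9, 0.1, -1.3]
width: 0.329
grip_force: 37.0
```

```bash
python3 go.py .5226 -.308 .153 35.8; python3 - <<'E'
from h import *
for n in ('side','wrist'):
    im,d,K,T,s=cam(n); P=pts(d,K,T)
    for z0,z1 in ((.21,.235),(.235,.26),(.26,.275),(.28,.305)):
        m=(d>0)&(P[...,2]>z0)&(P[...,2]<z1)&(np.hypot(P[...,0]-.5226,P[...,1]+.308)<.02)
        if m.sum()>4: print(n,z0,m.sum(),P[m].min(0).round(4),P[m].max(0).round(4), np.median(P[m],0).round(4))
    if n=='side': cv2.imwrite('pics/s6.png',cv2.resize(im[40:200,280:480],None,fx=4,fy=3.75))
E
```

```text
t 22.15 pos [ 0.5241 -0.3066  0.265 ] yawy 35.8 w 0.329 grip 37.0 F [ 0.9  0.1 -1.3]
d [-0.0003 -0.0021  0.112 ] roll 0.0 tilt [ 3.e-04  0.e+00 -1.e+00]
side 0.21 113 [ 0.51   -0.3106  0.2101] [ 0.5396 -0.288   0.2346] [ 0.5211 -0.2951  0.2223]
side 0.235 108 [ 0.5098 -0.3136  0.2353] [ 0.5386 -0.289   0.2595] [ 0.5201 -0.2949  0.2472]
side 0.26 70 [ 0.5037 -0.3125  0.2607] [ 0.5372 -0.2883  0.275 ] [ 0.5183 -0.2951  0.267 ]
side 0.28 164 [ 0.5028 -0.3227  0.2801] [ 0.5378 -0.2884  0.3048] [ 0.5175 -0.3021  0.2938]
wrist 0.21 502 [ 0.5086 -0.3123  0.21  ] [ 0.5339 -0.2916  0.235 ] [ 0.5149 -0.2948  0.2237]
wrist 0.235 795 [ 0.5088 -0.3193  0.235 ] [ 0.5354 -0.2914  0.26  ] [ 0.5158 -0.2951  0.2497]
wrist 0.26 1250 [ 0.5028 -0.3196  0.2601] [ 0.5369 -0.2892  0.275 ] [ 0.5239 -0.3061  0.269 ]
wrist 0.28 4837 [ 0.5026 -0.3244  0.28  ] [ 0.5424 -0.2891  0.305 ] [ 0.5226 -0.3066  0.2951]
```

View pics/s6.png

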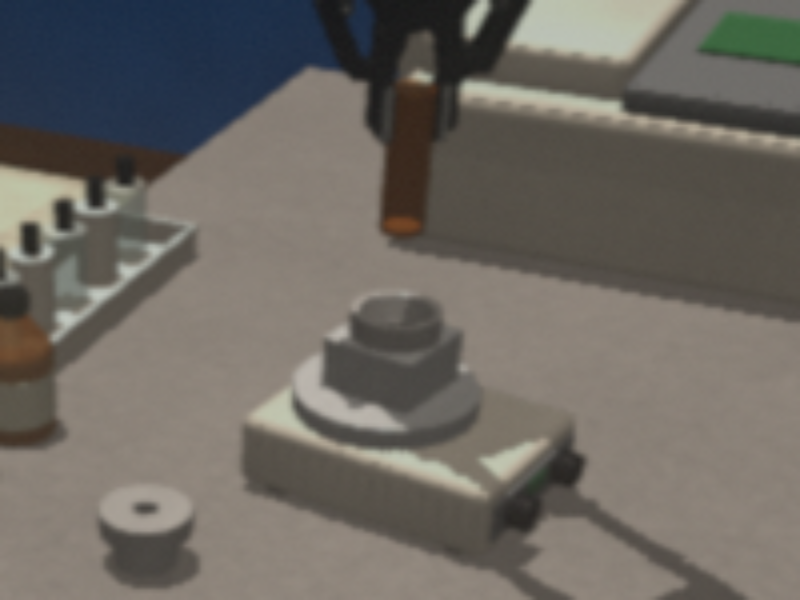

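The side view shows the vial above the sleeve mouth, upright. Lowering in stages.

Call:
step_arm:
  commands:
    - {"fingers":0.6,"dx":0,"dy":-0.002,"dz":0.02,"roll":0}
    - {"fingers":0.6,"dx":0,"dy":-0.002,"dz":0.045,"roll":0}
    - {"fingers":0.6,"dx":0,"dy":-0.002,"dz":0.06,"roll":0}
    - {"fingers":0.6,"dx":0,"dy":-0.002,"dz":0.07,"roll":0}
    - {"fingers":0.6,"dx":0,"dy":-0.002,"dz":0.078,"roll":0}
    - {"fingers":0.6,"dx":0,"dy":-0.002,"dz":0.085,"roll":0}
    - {"fingers":0.6,"dx":0,"dy":-0.002,"dz":0.085,"roll":0}

```text
time: 23.12
tool_pos: [0.5222, -0.3086, 0.1794]
tcp_rot: [-1.432, -2.796, -0.0]
wrist_force: [-0.0, 0.8, -0.4]
width: 0.334
grip_force: 37.0
```

```bash
python3 go.py .5226 -.308 .153 35.8; python3 w.py .5226 -.308 .265 .29 .022; python3 w.py .5226 -.308 .13 .15 .045 - side
```

```text
t 23.12 pos [ 0.5222 -0.3086  0.1794] yawy 35.8 w 0.334 grip 37.0 F [-0.   0.8 -0.4]
d [0.0002 0.0007 0.0264] roll -0.0 tilt [-5.e-04  3.e-04 -1.e+00]
1835
((0.5137931704521179, -0.2955034673213959), (0.02794036455452442, 0.010218320414423943), 37.481842041015625) ((0.5128415822982788, -0.29426252841949463), 0.0140785938128829) zmed 0.2671257480647499
224
((0.5214375853538513, -0.30450639128685), (0.05883757770061493, 0.05867718160152435), 20.301952362060547) ((0.5231631994247437, -0.30523228645324707), 0.032217852771282196) zmed 0.13857040170362284
```

No contact so far, and it is about 26 mm in. Continuing down.

Call:
step_arm:
  commands:
    - {"fingers":0.6,"dx":0,"dy":0.0005,"dz":0.006,"roll":0}
    - {"fingers":0.6,"dx":0,"dy":0.0005,"dz":0.012,"roll":0}
    - {"fingers":0.6,"dx":0,"dy":0.0005,"dz":0.018,"roll":0}
    - {"fingers":0.6,"dx":0,"dy":0.0005,"dz":0.022,"roll":0}
    - {"fingers":0.6,"dx":0,"dy":0.0005,"dz":0.022,"roll":0}

```text
time: 23.85
tool_pos: [0.5224, -0.3081, 0.1571]
tcp_rot: [-1.431, -2.795, -0.0]
wrist_force: [-0.1, 0.4, -1.3]
width: 0.333
grip_force: 37.0
```

Call:
step_arm:
  commands:
    - {"fingers":0.6,"dx":0,"dy":0,"dz":0.001,"roll":0}
    - {"fingers":0.6,"dx":0,"dy":0,"dz":0.002,"roll":0}
    - {"fingers":0.6,"dx":0,"dy":0,"dz":0.003,"roll":0}
    - {"fingers":0.6,"dx":0,"dy":0,"dz":0.003,"roll":0}

```text
time: 24.35
tool_pos: [0.5227, -0.3083, 0.1547]
tcp_rot: [-1.432, -2.796, -0.0]
wrist_force: [0.4, -1.0, -1.0]
width: 0.333
grip_force: 37.0
```

Call:
step_arm:
  commands:
    - {"fingers":0.6,"dx":0,"dy":0,"dz":0.001,"roll":0}
    - {"fingers":0.6,"dx":0,"dy":0,"dz":0.002,"roll":0}
    - {"fingers":0.6,"dx":0,"dy":0,"dz":0.002,"roll":0}

```text
time: 24.72
tool_pos: [0.5229, -0.3085, 0.1532]
tcp_rot: [1.432, 2.796, -0.0]
wrist_force: [-0.8, -0.1, 2.6]
width: 0.33
grip_force: 37.3
```

Contact came at 0.1532, and 0.153 was expected. Releasing.

Call:
step_arm:
  commands:
    - {"fingers":0.3,"dx":0,"dy":0,"dz":0,"roll":0}
    - {"fingers":0,"dx":0,"dy":0,"dz":0,"roll":0}
    - {"fingers":-0.5,"dx":0,"dy":0,"dz":0,"roll":0}
    - {"fingers":-0.5,"dx":0,"dy":0,"dz":0,"roll":0}
    - {"fingers":-0.5,"dx":0,"dy":0,"dz":-0.02,"roll":0}
    - {"fingers":-0.5,"dx":0,"dy":0,"dz":-0.07,"roll":0}
    - {"fingers":-0.5,"dx":0,"dy":0,"dz":-0.12,"roll":0}
    - {"fingers":-0.5,"dx":0,"dy":0,"dz":-0.12,"roll":0}

```text
time: 25.72
tool_pos: [0.5258, -0.3104, 0.2811]
tcp_rot: [1.426, 2.785, -0.002]
wrist_force: [0.2, -0.4, 0.3]
width: 0.75
grip_force: 0.0
```

```bash
python3 w.py .5226 -.308 .18 .2 .03; python3 w.py .5226 -.308 .132 .15 .045;python3 w.py .5226 -.308 .175 .2 .03 - top;  python3 go.py .606 .0144 .27 35.8
```

```text
455
((0.5224229097366333, -0.30852338671684265), (0.028464389964938164, 0.029882511124014854), 34.77676773071289) ((0.5225802659988403, -0.308417946100235), 0.015044715255498886) zmed 0.1869426851329307
1468
((0.5208160877227783, -0.3063082695007324), (0.061395347118377686, 0.05712784826755524), 37.31891632080078) ((0.522228479385376, -0.30815231800079346), 0.031100843101739883) zmed 0.13901708561885465
169
((0.5221617221832275, -0.30928534269332886), (0.028736311942338943, 0.02971503511071205), 32.05868911743164) ((0.5222921371459961, -0.3094837963581085), 0.015364130027592182) zmed 0.18598760164071548
t 25.88 pos [ 0.5225 -0.3082  0.2731] yawy 35.8 w 0.751 grip 0.0 F [ 0.1 -0.5 -0.2]
d [0.213  0.2563 0.0031] roll -0.0 tilt [ 2.e-04 -1.e-04 -1.e+00]
```

The vial is in place: rim at z≈0.187, axis within 0.5 mm of the sleeve's. Now the small stopper.

Call:
step_arm:
  commands:
    - {"fingers":0,"dx":0.213,"dy":0.256,"dz":0,"roll":0}
    - {"fingers":0,"dx":0.213,"dy":0.256,"dz":0,"roll":0}
    - {"fingers":0,"dx":0.213,"dy":0.256,"dz":0,"roll":0}
    - {"fingers":0,"dx":0.213,"dy":0.256,"dz":0,"roll":0}
    - {"fingers":0,"dx":0.213,"dy":0.256,"dz":0.05,"roll":0}
    - {"fingers":0,"dx":0.213,"dy":0.256,"dz":0.1,"roll":0}
    - {"fingers":0,"dx":0.213,"dy":0.256,"dz":0.14,"roll":0}
    - {"fingers":0,"dx":0.213,"dy":0.256,"dz":0.14,"roll":0}

```text
time: 26.88
tool_pos: [0.6, 0.0148, 0.1257]
tcp_rot: [-1.424, -2.786, 0.01]
wrist_force: [0.3, 0.9, -0.7]
width: 0.499
grip_force: 0.0
```

```bash
python3 w.py .606 .0144 .04 .06 .03 w7.png;python3 w.py .606 .0144 .014 .026 .03; python3 w.py .606 .0144 .036 .06 .03 - side; python3 go.py .606 .0144 .024 35.8
```

```text
417
((0.6064336895942688, 0.016017697751522064), (0.017205599695444107, 0.0170105192810297), 35.09559631347656) ((0.6065356135368347, 0.01595166325569153), 0.008935260586440563) zmed 0.04538516206427762
518
((0.6052111387252808, 0.017328336834907532), (0.030478522181510925, 0.02603277750313282), 40.47966766357422) ((0.606655478477478, 0.01588238775730133), 0.01558811217546463) zmed 0.019448711531103502
51
((0.607542097568512, 0.016173703595995903), (0.014376720413565636, 0.018157189711928368), 27.70918083190918) ((0.607218861579895, 0.01650238037109375), 0.009859525598585606) zmed 0.04542543855192105
t 27.02 pos [0.607  0.0136 0.1344] yawy 35.7 w 0.500 grip 0.0 F [-0.4 -0.6  0.8]
d [ 0.0013 -0.0005  0.1104] roll -0.1 tilt [ 1.8e-03 -2.0e-04 -1.0e+00]
```

View pics/w7.png

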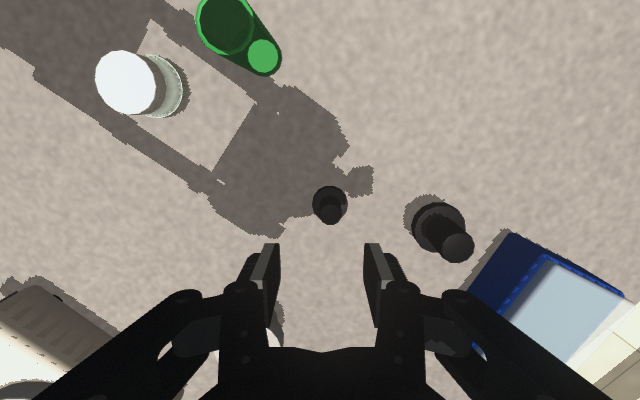

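The wrist view shows the small stopper at (330,208) between the fingers and the larger one at (440,230). The head radius of 15.6 mm confirms the small size. Descending onto (0.6066, 0.016).

Call:
step_arm:
  commands:
    - {"fingers":0,"dx":0.002,"dy":0.001,"dz":0.04,"roll":0}
    - {"fingers":0,"dx":0.002,"dy":0.001,"dz":0.08,"roll":0}
    - {"fingers":0,"dx":0.002,"dy":0.001,"dz":0.1,"roll":0}
    - {"fingers":0,"dx":0.002,"dy":0.001,"dz":0.109,"roll":0}
    - {"fingers":0,"dx":0.002,"dy":0.001,"dz":0.109,"roll":0}
    - {"fingers":0,"dx":0.002,"dy":0.001,"dz":0.109,"roll":0}

```text
time: 27.78
tool_pos: [0.6072, 0.0162, 0.0256]
tcp_rot: [1.431, 2.794, 0.002]
wrist_force: [0.0, -1.1, 0.3]
width: 0.499
grip_force: 0.0
```

```bash
python3 go.py .6066 .016 .025 35.8
```

```text
t 27.77 pos [0.6072 0.0162 0.0256] yawy 35.8 w 0.499 grip 0.0 F [ 0.  -1.1  0.3]
d [ 0.0002 -0.0006  0.0006] roll -0.0 tilt [ 0.003 -0.    -1.   ]
```

Call:
step_arm:
  commands:
    - {"fingers":0.3,"dx":0,"dy":-0.0005,"dz":0,"roll":0}
    - {"fingers":0.5,"dx":0,"dy":-0.0005,"dz":0,"roll":0}
    - {"fingers":0.7,"dx":0,"dy":-0.0005,"dz":0,"roll":0}
    - {"fingers":0.9,"dx":0,"dy":-0.0005,"dz":0,"roll":0}
    - {"fingers":0.9,"dx":0,"dy":-0.0005,"dz":0,"roll":0}
    - {"fingers":0.9,"dx":0,"dy":-0.0005,"dz":0,"roll":0}
    - {"fingers":0.9,"dx":0,"dy":-0.0005,"dz":0,"roll":0}
  squeeze: 30

```text
time: 28.65
tool_pos: [0.6056, 0.016, 0.0244]
tcp_rot: [1.432, 2.796, 0.0]
wrist_force: [-0.9, 0.2, 6.1]
width: 0.198
grip_force: 29.3
```

Call:
step_arm:
  commands:
    - {"fingers":0.9,"dx":0,"dy":0,"dz":-0.01,"roll":0}
    - {"fingers":0.9,"dx":0,"dy":0,"dz":-0.06,"roll":0}
    - {"fingers":0.9,"dx":0,"dy":0,"dz":-0.11,"roll":0}
    - {"fingers":0.9,"dx":0,"dy":0,"dz":-0.16,"roll":0}
    - {"fingers":0.9,"dx":0,"dy":0,"dz":-0.21,"roll":0}
    - {"fingers":0.9,"dx":0,"dy":0,"dz":-0.235,"roll":0}
    - {"fingers":0.9,"dx":0,"dy":0,"dz":-0.235,"roll":0}
    - {"fingers":0.9,"dx":0,"dy":0,"dz":-0.235,"roll":0}

```text
time: 29.65
tool_pos: [0.6042, 0.016, 0.257]
tcp_rot: [-1.431, -2.794, 0.002]
wrist_force: [0.3, -0.2, -1.3]
width: 0.196
grip_force: 29.4
```

```bash
python3 go.py .5225 -.3084 .26 35.8; python3 - <<'E'
from h import *
im,d,K,T,s=cam('wrist'); P=pts(d,K,T); cv2.imwrite('pics/w8.png',im[150:400])
E
```

```text
t 29.65 pos [0.6042 0.016  0.257 ] yawy 35.8 w 0.196 grip 29.4 F [ 0.3 -0.2 -1.3]
d [-0.2155 -0.256  -0.0028] roll -0.0 tilt [-2.5e-03  1.0e-04 -1.0e+00]
```

View pics/w8.png

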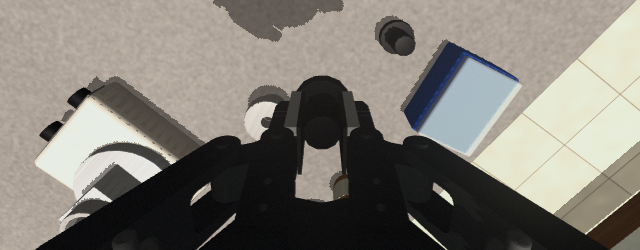

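The stopper is held upright and centred at (322,115). I'll carry it over the vial; the plug is about 45 mm above the rim.

Call:
step_arm:
  commands:
    - {"fingers":0.9,"dx":-0.026,"dy":-0.031,"dz":-0.01,"roll":0}
    - {"fingers":0.9,"dx":-0.06,"dy":-0.071,"dz":-0.01,"roll":0}
    - {"fingers":0.9,"dx":-0.094,"dy":-0.112,"dz":-0.01,"roll":0}
    - {"fingers":0.9,"dx":-0.128,"dy":-0.152,"dz":-0.01,"roll":0}
    - {"fingers":0.9,"dx":-0.162,"dy":-0.192,"dz":-0.01,"roll":0}
    - {"fingers":0.9,"dx":-0.19,"dy":-0.226,"dz":-0.01,"roll":0}
    - {"fingers":0.9,"dx":-0.207,"dy":-0.246,"dz":-0.01,"roll":0}
    - {"fingers":0.9,"dx":-0.2155,"dy":-0.256,"dz":-0.01,"roll":0}

```text
time: 30.7
tool_pos: [0.522, -0.3093, 0.2663]
tcp_rot: [-1.433, -2.791, -0.001]
wrist_force: [0.4, 0.5, 0.2]
width: 0.197
grip_force: 29.4
```

Call:
step_arm:
  commands:
    - {"fingers":0.9,"dx":0,"dy":0,"dz":0.01,"roll":0}
    - {"fingers":0.9,"dx":0,"dy":0,"dz":0.02,"roll":0}
    - {"fingers":0.9,"dx":0,"dy":0,"dz":0.03,"roll":0}
    - {"fingers":0.9,"dx":0,"dy":0,"dz":0.03,"roll":0}
    - {"fingers":0.9,"dx":0,"dy":0,"dz":0.03,"roll":0}

```text
time: 31.32
tool_pos: [0.5237, -0.3081, 0.2389]
tcp_rot: [1.431, 2.797, 0.0]
wrist_force: [-0.2, 0.4, 0.5]
width: 0.195
grip_force: 29.4
```

```bash
python3 go.py .5225 -.3084 .2 35.8; python3 w.py .5226 -.308 .18 .195 .025; python3 w.py .5226 -.308 .15 .195 .025 - side; python3 w.py .5226 -.308 .205 .235 .03 - side
```

```text
t 31.32 pos [ 0.5237 -0.3081  0.2389] yawy 35.8 w 0.195 grip 29.4 F [-0.2  0.4  0.5]
d [ 0.0005 -0.0012  0.0389] roll 0.0 tilt [ 3.e-04 -1.e-04 -1.e+00]
417
((0.5197833776473999, -0.3050711750984192), (0.028968771919608116, 0.021978387609124184), 38.558223724365234) ((0.5222789645195007, -0.30794551968574524), 0.014897446148097515) zmed 0.18705091069420368
197
((0.5227227807044983, -0.3069307208061218), (0.028469549492001534, 0.03421557694673538), 2.664712905883789) ((0.5247042775154114, -0.3066732585430145), 0.01743904873728752) zmed 0.1737395081945563
52
((0.5256760120391846, -0.30001285672187805), (0.019738223403692245, 0.030216310173273087), 88.69571685791016) ((0.5256326198577881, -0.303494930267334), 0.015359330922365189) zmed 0.2292165718020892
```

Call:
step_arm:
  commands:
    - {"fingers":0.9,"dx":0.0005,"dy":-0.001,"dz":0.01,"roll":0}
    - {"fingers":0.9,"dx":0.0005,"dy":-0.001,"dz":0.02,"roll":0}
    - {"fingers":0.9,"dx":0.0005,"dy":-0.001,"dz":0.028,"roll":0}
    - {"fingers":0.9,"dx":0.0005,"dy":-0.001,"dz":0.034,"roll":0}
    - {"fingers":0.9,"dx":0.0005,"dy":-0.001,"dz":0.034,"roll":0}

```text
time: 32.1
tool_pos: [0.5219, -0.3084, 0.2038]
tcp_rot: [-1.431, -2.795, -0.0]
wrist_force: [0.1, 0.0, -1.3]
width: 0.195
grip_force: 29.4
```

Call:
step_arm:
  commands:
    - {"fingers":0.9,"dx":0,"dy":0,"dz":0.001,"roll":0}
    - {"fingers":0.9,"dx":0,"dy":0,"dz":0.002,"roll":0}
    - {"fingers":0.9,"dx":0,"dy":0,"dz":0.003,"roll":0}
    - {"fingers":0.9,"dx":0,"dy":0,"dz":0.003,"roll":0}

```text
time: 32.6
tool_pos: [0.5224, -0.3086, 0.2018]
tcp_rot: [1.432, 2.796, -0.0]
wrist_force: [-0.0, 0.6, 0.1]
width: 0.196
grip_force: 29.4
```

Call:
step_arm:
  commands:
    - {"fingers":0.9,"dx":0,"dy":0,"dz":0.001,"roll":0}
    - {"fingers":0.9,"dx":0,"dy":0,"dz":0.0015,"roll":0}
    - {"fingers":0.9,"dx":0,"dy":0,"dz":0.0015,"roll":0}

```text
time: 32.98
tool_pos: [0.5224, -0.3087, 0.2004]
tcp_rot: [1.432, 2.796, -0.0]
wrist_force: [-1.2, 0.7, 0.6]
width: 0.196
grip_force: 29.5
```

It is at the expected seated height (0.2004). Releasing and retreating.

Call:
step_arm:
  commands:
    - {"fingers":0.7,"dx":0,"dy":0,"dz":0,"roll":0}
    - {"fingers":0.4,"dx":0,"dy":0,"dz":0,"roll":0}
    - {"fingers":0,"dx":0,"dy":0,"dz":0,"roll":0}
    - {"fingers":0,"dx":0,"dy":0,"dz":0,"roll":0}
    - {"fingers":0,"dx":0,"dy":0,"dz":-0.02,"roll":0}
    - {"fingers":0,"dx":0,"dy":0,"dz":-0.07,"roll":0}
    - {"fingers":0,"dx":0,"dy":0,"dz":-0.11,"roll":0}
    - {"fingers":0,"dx":0,"dy":0,"dz":-0.11,"roll":0}

```text
time: 33.98
tool_pos: [0.5247, -0.3102, 0.3174]
tcp_rot: [1.427, 2.787, -0.002]
wrist_force: [-0.0, -0.4, -0.7]
width: 0.503
grip_force: 0.0
```

```bash
python3 w.py .5226 -.308 .215 .235 .025; python3 w.py .5226 -.308 .19 .202 .025; python3 go.py .5225 -.3084 .3; python3 - <<'E'
from h import *
im,d,K,T,s=cam('side'); cv2.imwrite('pics/s9.png',cv2.resize(im[60:210,280:480],None,fx=4,fy=4))
E
```

```text
374
((0.5232319235801697, -0.30911964178085327), (0.01653951406478882, 0.01746547967195511), 36.08173370361328) ((0.5235179662704468, -0.30913347005844116), 0.009068443439900875) zmed 0.2214185075048859
496
((0.5223678350448608, -0.30741217732429504), (0.030303580686450005, 0.026473693549633026), 31.538360595703125) ((0.5232560634613037, -0.3090241253376007), 0.015424198471009731) zmed 0.19541982490247406
t 34.08 pos [ 0.5227 -0.3089  0.312 ] yawy 35.8 w 0.501 grip 0.0 F [ 0.3  0.7 -0.3]
d [0.0006 0.0001 0.012 ] roll 0.0 tilt [ 0.0022 -0.0014 -1.    ]
```

View pics/s9.png

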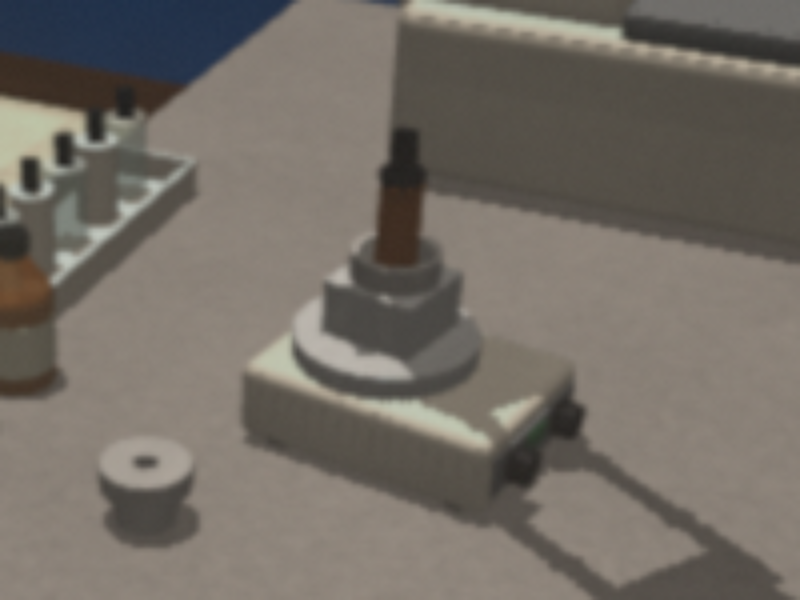

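The side view shows the full stack upright, with the stopper's head at (402,172) on the vial's rim. The stopper top measures 0.2214 (expected 0.222), and the arm is clear.

```bash
python3 -c "
from workcell import finish_job; print(finish_job())"
```

```text
the job is handed in; nothing more can be done
None
```

The heating stack is built on the hotplate and handed in at about 34 s (limit 123 s): block, sleeve, vial and stopper all measured in place within 1 mm, the arm clear of them, and the judge's result not shown.

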